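# Shut the drying trolley

## Robot

A 7-joint arm with a two-finger parallel gripper is mounted at the origin on the work surface. World frame = base frame: x ahead of the robot, y to its left, z up, the work surface at z = 0. Lengths are in m, angles in rad, forces in N, time in s.
With the tool pointing down it reaches from about 0.425 to 0.825 m from the base axis. Payload 3.6 kg.
Tool frame: the origin (TCP) lies between the finger pads; the fingertips stand 8 mm ahead of it and the grasp point (between the pads) lies 11 mm behind it; z points along the fingers, y is the line along which they close (so a half turn about z gives the same grasp; the last joint's range is limited). The gripper opens to 85 mm and grips with 20 to 120 N. Pads are 22 mm wide; open, the fingers measure 114 mm over their backs; the gripper's body (76 mm by 85 mm) begins 54 mm behind the grasp point. The pads swing forward as they close: fully open they stand 13 mm farther back than shut.
Start: joints at [-1.355, 0.615, -0.013, 1.423, 0.008, 1.103, -0.04], TCP at [0.156, 0.631, 0.239] pointing down, gripper open.
Joint ranges: [-3.12, 3.12], [-0.3, 2.06], [-1.34, 1.32], [0.26, 2.42], [-1.36, 4.5], [0.01, 1.98], [-2.84, 2.84]. Speed limits (rad/s): [2.79, 2.79, 3.14, 3.14, 3.14, 3.14, 3.14].

## Interface

Orientations are given as [roll, pitch, yaw] about the fixed x, y, z axes, in that order (R = Rz(yaw) Ry(pitch) Rx(roll)).
In Python, from workcell import manip gives the robot as it stands.
- The arm moves only by the tool jog_arm, never from a script. Its argument "moves" is one flat list of numbers, 7 for each row, row after row: the shift along the tool's x, y, z in mm, then the turn, a rotation vector about the tool's x, y, z in rad, then the finger opening in mm, from 0 to 85.4. In form: [dx, dy, dz, ax, ay, az, hand, dx, dy, dz, ax, ay, az, hand, ...]. A call has 1 to 12 rows; each row is the pose to reach, as a shift and turn from the pose commanded when the call began, along the tool's axes at that moment; what a row does not reach only later rows make up. A row lasts 1/8 s, in which the tool goes at most 62.5 mm and 10.7 degrees, less where a joint would pass 70% of its speed; a pose out of reach is approached as far as the arm can. A call with a gripper value outside its range is refused whole. The fingers move at their own pace and stop on an object; "squeeze" is the grip in N (left out, the last holds). Time passes only in rows, so rows that repeat a pose let the fingers close. It gives the time, the measured TCP pose, the force, the opening and the grip force at its end, in the units of the state.
- manip.sense(): the state, without advancing time (a new reading comes with each control period).
- manip.read_camera(name): name is "side" or "top"; returns a dict with "pixels" (400x640x3 uint8, red, green, blue), "depth" (400x640 float32, m along the optical axis (not along the pixel's ray), 0 where there is no reading), "camera_matrix" (3x3 intrinsics, pixels), "rvec" (rotation vector, rad) and "tvec" (3), from world to camera coordinates, as OpenCV has them. Camera axes: x right, y down, z forward; pixel columns grow to the right and rows downward; lengths in m; the calibration is good to about 2 mm. A picture is of the moment at which its call begins.
- manip.job_done(): hands the job in; it is judged then, once.
Trained networks look in a picture, given as the dict that the camera call returned (one of the last four; its "shot" number tells which), for a name from the list of things; names that differ only in an ending like _2 or _b are one class to them, and where a whole thing is asked for, a point or a joint stands for the part that bears it (a point fixed in the world has none). Each returns a list of dicts, best first, with "conf" (0 to 1); they miss things now and then, are a little off and sometimes report something else, mostly with a low value. They report only what shows in the picture. A call takes as long as a camera call.
- manip.spot_in(picture, target): "box" ([centre column, centre row, width, height] in pixels, round what is visible of it).
- manip.trace(picture, target): "pixels" (400x640 bool, what is visible of it) and "box" ([centre column, centre row, width, height] in pixels, round what is visible of it).
The state is a dict: "clock": time; "joint_pos": joint angles; "joint_vel": joint speeds; "joint_efforts": joint torques, N m; "tcp_pos": TCP position; "tcp_rot": TCP orientation; "wrist_force": force on the tool from outside, world axes, zero at the start; "wrist_torque": the same for the moment, N m; "grip_width": finger opening in m; "finger_force": force on a finger pad.
Only numpy, scipy, OpenCV 4.12 (cv2) and the standard library are available. Lean on these libraries where they do the work, as an engineer would, in place of code of your own. Each camera call takes 0.05 s, during which the arm holds its last target. There are 200 camera calls.

## Task

Get the drying trolley ready to be wheeled away: with the fingertips push its pulled-out top tray gently all the way in until it stops, and only then push the two open mesh gates fully shut over the front. Push from outside only and grip nothing, do not touch or jolt the plaster castings lying on the tray, leave the things on the bench where they are, and finish clear of the trolley.

Things in the scene. Friction and masses are not known exactly. Their poses are not given: they have to be found in the camera images.
- trolley: Narrow aluminium drying trolley on the floor beyond the bench, castors braked (it does not move). 420 mm wide, 540 mm deep; its 30 mm posts and side and back top rails end 90 mm above the bench top, the top front is open. Origin: middle of the plane of the front post faces, at bench-top height; x into the trolley (the way the tray goes in), y to the left as the robot sees it, z up.
- tray (a joint): How far the top tray is pulled out towards the robot along the trolley's -x, in m: 0 = fully home against its stop, it grows as the tray comes out (start 0.10 to 0.16). Slides with about 2 N friction plus light damping and stays where it is left.
- tray_front (a point): Middle of the upper edge of the top tray's flat front wall, on its outer face (the face to push, normal along the trolley's -x). Wall: 340 mm wide, 4 mm thick, from 18 to 58 mm above the bench top (this point is at 58). The tray is 500 mm long; its floor surface is 22 mm above the bench top. Home, the face is 4 mm behind the post faces. Axes as the trolley's.
- gate_left (a joint): Opening angle of the left mesh gate (the one on the trolley's +y side), rad: 0 = fully shut, in front of the posts; it grows as the free edge swings out towards the robot and then outwards (1.57 = pointing straight out along the trolley's -x; start 1.6 to 2.1, stop at 2.4). Stiff hinge: the gate stays where it is left; about 2 N at 130 mm from the hinge moves it.
- gate_left_hinge (a point): Point on the left gate's vertical hinge axis, level with the gate's top edge, 85 mm above the bench top; in the trolley's frame x = -12 mm, y = +200 mm. Gate: frame of 20 mm square tube (top tube 65 to 85 mm above the bench top), 25 mm wire mesh in its middle plane, reaching down to 570 mm below the bench top.
- gate_left_edge (a point): Top corner of the left gate's free edge, in the middle of its 20 mm thickness: 195 mm from the hinge axis, 85 mm above the bench top. Side to push: the outer face, which faces the robot when the gate is shut and faces sideways, away from the tray, when it is open. Axes turn with the gate; shut, they are the trolley's (outer face to -x).
- gate_right (a joint): Opening angle of the right mesh gate (trolley's -y side), rad: mirror image of the left one, 0 = fully shut, start 1.6 to 2.1, stop at 2.4.
- gate_right_hinge (a point): Point on the right gate's vertical hinge axis, 85 mm above the bench top; in the trolley's frame x = -12 mm, y = -200 mm.
- gate_right_edge (a point): Top corner of the right gate's free edge, 195 mm from its hinge axis; otherwise as the left one. Shut, the two free edges stand 10 mm apart in the middle.
- rosette: Loose white plaster rosette lying on the tray, round, 116 mm across, 28 mm high in the middle, about 300 g. Origin: centre of its underside, z up. Not to be touched.
- corbel: Loose white plaster corbel (scroll bracket) lying on the tray, 100 x 66 x 50 mm high, about 450 g. Origin: centre of its underside, z up. Not to be touched.
- brush: Flat dusting brush lying on the bench, 180 mm long, pointing roughly away from the robot, origin at its middle. Bystander.
- bowl: Black rubber mixing bowl standing on the bench, 120 mm across, 55 mm high, origin at the centre of its underside. Bystander.
- cornice: Offcut of white plaster cornice lying on the bench, 70 x 90 x 41 mm high, origin at the centre of its underside, y along its length. Bystander.

How it is judged:
By the outcome, as a careful person would: the job done as asked, in the order asked, and still so for the second after the job is handed in, with the robot touching nothing.
It also fails if it takes over 67 s, if anything falls off the work surface, if the arm or the gripper's body presses on something with over 40 N, if the wrist force passes 120 N, or if a joint passes its speed limit or range.

## Working session

There is one attempt and no reset: what is moved stays moved. The work goes in short steps, Python scripts to look and compute and a tool call to move; the robot and the scene stay as the last step left them, time stands still between calls to the robot, and variables do not carry over. Pictures are saved under pics/ and viewed, at most 10 in all, crops included, and the job is handed in when it is done.

Besides the shell and the picture viewer there is one more tool, called by a JSON object that holds its "api" and its "payload". jog_arm: Moves the arm, as the interface text tells. Its arguments: {"type":"object","properties":{"moves":{"type":"array"},"squeeze":{"type":"number"}},"required":["moves"]}

```bash
mkdir -p pics; cat > h.py <<'E'
import numpy as np,cv2
from workcell import manip
def world(p):
    K=p["camera_matrix"];R=cv2.Rodrigues(np.array(p["rvec"],float))[0];t=np.array(p["tvec"],float).ravel()
    d=p["depth"];v,u=np.mgrid[:400,:640]
    c=np.stack([(u-K[0][2])/K[0][0]*d,(v-K[1][2])/K[1][1]*d,d],-1)
    w=(c-t)@R; w[d==0]=np.nan; return w
def save(p,n): cv2.imwrite("pics/"+n+".png",p["pixels"][:,:,::-1])
E
python3 - <<'E'
from h import *
for n in("top","side"):
    p=manip.read_camera(n);save(p,n+"0");w=world(p);np.save(n+"w.npy",w)
    for t in["trolley","tray","gate_left","gate_right","rosette","corbel","brush","bowl","cornice"]:
        for r in manip.trace(p,t)[:2]:
            q=w[r["pixels"]];print(n,t,round(r["conf"],2),np.round(r["box"]),np.round(np.nanmedian(q,0),3),np.round(np.nanpercentile(q,2,0),3),np.round(np.nanpercentile(q,98,0),3))
s=manip.sense();print(s["tcp_pos"],s["tcp_rot"],s["clock"])
E
```

```text
top trolley 0.75 [325. 120. 205. 235.] [0.81  0.003 0.023] [ 0.492 -0.207 -0.746] [1.148 0.302 0.094]
top tray 0.77 [337. 112. 150. 193.] [0.814 0.011 0.024] [ 0.539 -0.164 -0.122] [1.032 0.192 0.059]
top tray 0.36 [245. 285.  16.  66.] [0.326 0.268 0.02 ] [0.222 0.248 0.005] [0.389 0.286 0.027]
top gate_left 0.79 [250. 181.  59.  70.] [ 0.584  0.283 -0.091] [ 0.508  0.224 -0.753] [0.704 0.43  0.091]
top gate_left 0.68 [305. 124.  42.  44.] [0.737 0.103 0.041] [0.686 0.054 0.026] [0.794 0.153 0.054]
top gate_right 0.57 [401. 201.  38.  76.] [ 0.52  -0.179 -0.066] [ 0.439 -0.197 -0.555] [ 0.619 -0.161  0.091]
top rosette 0.73 [302. 127.  41.  43.] [0.738 0.102 0.042] [0.687 0.051 0.031] [0.791 0.153 0.054]
top corbel 0.6 [365. 147.  28.  36.] [ 0.675 -0.058  0.066] [ 0.63  -0.091  0.035] [ 0.721 -0.026  0.076]
top brush 0.92 [248. 285.  16.  64.] [0.329 0.266 0.02 ] [0.223 0.247 0.011] [0.389 0.285 0.027]
top brush 0.29 [304. 126.  41.  38.] [0.738 0.103 0.042] [0.689 0.051 0.032] [0.79  0.153 0.054]
top bowl 0.76 [440. 273.  44.  47.] [ 0.322 -0.267  0.025] [ 0.274 -0.312  0.003] [ 0
[... 644 characters left out ...]
el 0.7 [383. 206.  42.  32.] [ 0.657 -0.077  0.058] [ 0.629 -0.099  0.025] [ 0.72  -0.038  0.073]
side corbel 0.32 [204. 219.  60.  31.] [0.315 0.258 0.017] [ 0.216  0.241 -0.001] [0.392 0.305 0.023]
side brush 0.59 [205. 219.  58.  32.] [0.319 0.257 0.017] [ 0.219  0.241 -0.   ] [0.39  0.296 0.023]
side bowl 0.81 [348. 310.  54.  49.] [ 0.343 -0.248  0.031] [ 0.271 -0.318  0.002] [ 0.382 -0.206  0.057]
side cornice 0.76 [244. 231.  43.  32.] [0.348 0.126 0.028] [ 0.318  0.09  -0.118] [0.511 0.295 0.042]
side cornice 0.5 [378. 194. 190. 106.] [0.785 0.028 0.023] [ 0.517 -0.128 -0.111] [1.045 0.198 0.059]
[0.15625406 0.63091458 0.23930088] [-3.14153986e+00 -2.64556638e-05  2.89888481e+00] 1.0
```

```bash
python3 - <<'E'
from h import *
im=np.zeros((600,800,3),np.uint8)  # y: 0.4..-0.4 -> col ; x 1.2..0.45 row ; 1px=1.25mm? 
def px(x,y): return int((0.4-y)*1000),int((1.03-x)*1000)
for n,k in(("top",0),("side",1)):
    w=np.load(n+"w.npy").reshape(-1,3)
    for p in w[(w[:,2]>0.045)&(w[:,2]<0.105)]:
        c,r=px(p[0],p[1])
        if 0<=c<800 and 0<=r<600: cv2.circle(im,(c,r),1,((255,0,0) if k else (0,0,255)) if p[2]<.075 else ((255,255,0) if k else (0,255,255)),-1)
cv2.imwrite("pics/map.png",im)
a=cv2.imread("pics/top0.png");cv2.imwrite("pics/top0c.png",cv2.resize(a[0:300,180:580],(800,600)))
E
```

```text
(no output)
```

View pics/map.png

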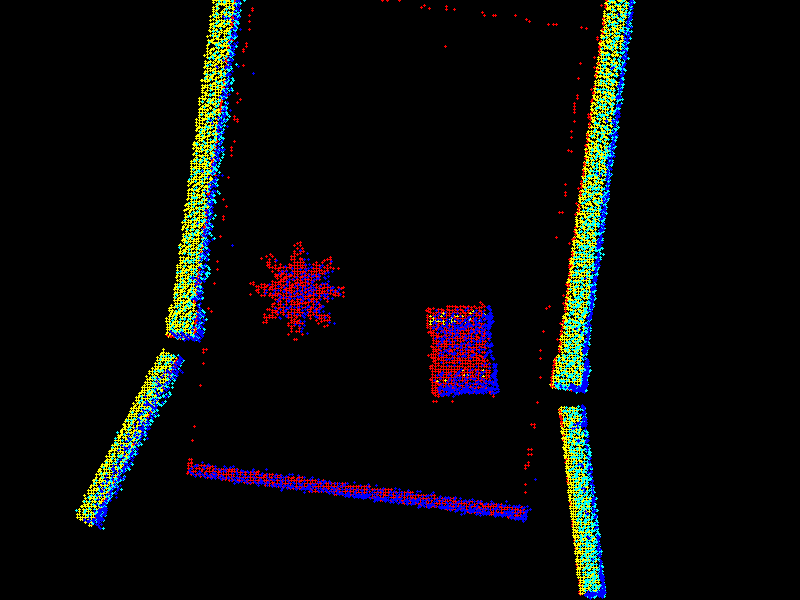

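View pics/top0c.png

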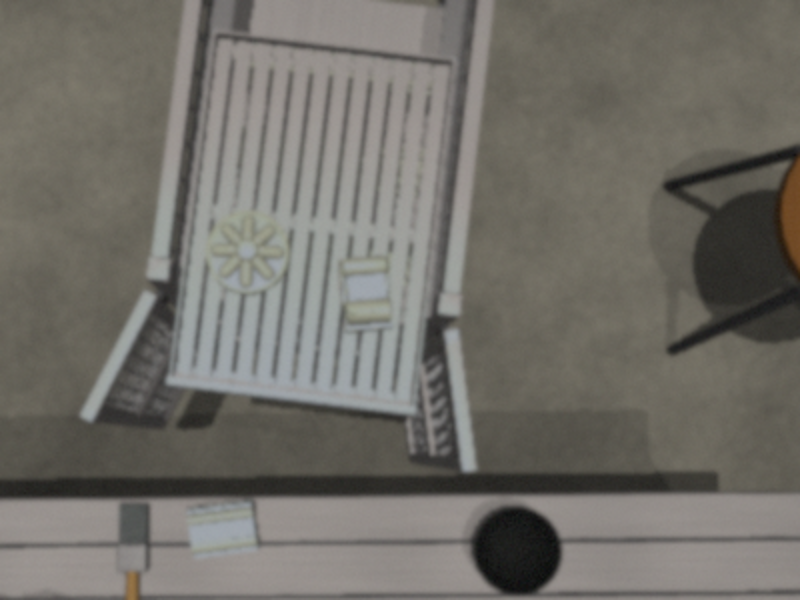

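```bash
cat > fit.py <<'E'
from h import *
def line(q):
    for _ in range(4):
        c=np.median(q,0) if _==0 else q.mean(0);v=np.linalg.svd(q-c,full_matrices=False)[2][0];r=(q-c)@np.array([-v[1],v[0]]);q=q[abs(r)<max(.012,2.5*r.std()) ]
    return c,(v if v[0]>0 else -v),q
w=np.vstack([np.load(n+"w.npy").reshape(-1,3) for n in("top","side")])
xy=w[:,:2];z=w[:,2]
def sel(x0,x1,y0,y1,z0,z1):return xy[(xy[:,0]>x0)&(xy[:,0]<x1)&(xy[:,1]>y0)&(xy[:,1]<y1)&(z>z0)&(z<z1)]
Lr=line(sel(.71,1.03,.1,.3,.084,.1));Rr=line(sel(.66,1.03,-.3,-.1,.084,.1))
for a in(Lr,Rr):print("rail",a[0],np.arctan2(a[1][1],a[1][0]),np.percentile((a[2]-a[0])@[-a[1][1],a[1][0]],[1,99]))
psi=np.mean([np.arctan2(a[1][1],a[1][0]) for a in(Lr,Rr)])
ex=np.array([np.cos(psi),np.sin(psi)]);ey=np.array([-ex[1],ex[0]])
fl=np.percentile(sel(.6,.8,.15,.3,.087,.1)@ex,1);fr=np.percentile(sel(.6,.8,-.25,-.1,.0870,.1)@ex,1)
my=(Lr[0]@ey+Rr[0]@ey)/2
print("front",fl,fr,"widths",Lr[0]@ey-my)
for nm,s,b in(("L",1,(.49,.685,.22,.35)),("R",-1,(.42,.63,-.23,-.14))):
    c,d,q=line(sel(*b,.074,.089));d=-d
    print(nm,"gate dir angle",np.arctan2(s*(d@ey),-(d@ex))+np.pi/2,"end",np.max((q-c)@d)*1+0,"tip",c+d*np.percentile((q-c)@d,99),"line offs from hinge calc later",c,d)
    # hinge: intersect line with y'=s*0.2
    t=(my+s*.2-c@ey)/(d@ey);
    T=c+d*np.percentile((q-c)@d,99.5); print("   hinge from tip",T-.195*d, "ex",(T-.195*d)@ex,"ey",(T-.195*d)@ey-my)
q=sel(.49,.58,-.2,.25,.047,.06);c,d,q=line(q);print("tray wall",c,d,"angle",np.arctan2(d[1],d[0])-np.pi/2,"ex",c@ex,"face",np.percentile(q@ex,[1,50,99]),"ends",np.percentile(q@ey-my,[1,99]))
print("psi",psi,"my",my)
E
python3 fit.py
```

```text
rail [0.86575174 0.19544123] -0.13173410441191874 [-0.01647021  0.0136472 ]
rail [ 0.83760133 -0.19380338] -0.1315173296748257 [-0.01453846  0.01338966]
front 0.5654388116626335 0.6225684857058628 widths 0.19478610509290895
L gate dir angle 1.9180669408475555 end 0.09482187166861496 tip [0.50896294 0.31186144] line offs from hinge calc later [0.59042819 0.26956396] [-0.88750403  0.46079995]
   hinge from tip [0.68064992 0.22272003] ex 0.645531081328562 ey 0.19753507486566413
R gate dir angle 1.8191877820415003 end 0.09386439614326059 tip [ 0.43473493 -0.19438733] line offs from hinge calc later [ 0.52580924 -0.18370437] [-0.99319062 -0.11650058]
   hinge from tip [ 0.62712767 -0.17181979] ex 0.644253569693123 ey -0.20061649454041586
tray wall [0.53602346 0.02945026] [0.13101732 0.99138008] angle -0.13139507734301392 ex 0.5275215357484924 face [0.52146341 0.52660363 0.53663669] ends [-0.16981996  0.16550508]
psi -0.13162571704337223 my 0.11259095309184403
```

{"api": "jog_arm", "payload": {"moves": [0,0,0,0,0,-0.1,0]}}

```text
clock: 1.12
tcp_pos: [0.1561, 0.6309, 0.2393]
tcp_rot: [-3.141, 0.0, 3.002]
wrist_force: [0.5, -0.5, 0.6]
grip_width: 0.07
finger_force: 0.0
```

{"api": "jog_arm", "payload": {"moves": [-30,-40,0,0,0,-0.008,0,-66,-88,0,0,0,-0.008,0,-102,-136,0,0,0,-0.008,0,-138,-184,0,0,0,-0.008,0,-174,-232,0,0,0,-0.008,0,-210,-280,0,0,0,-0.008,0,-246,-328,0,0,0,-0.008,0,-282,-376,0,0,0,-0.008,0,-318,-424,0,0,0,-0.008,0,-354,-472,20,0,0,-0.008,0,-385,-513,40,0,0,-0.008,0,-400,-533,60,0,0,-0.008,0]}}

```text
clock: 2.62
tcp_pos: [0.4779, 0.0429, 0.1791]
tcp_rot: [-3.141, 0.002, 3.002]
wrist_force: [0.7, 1.1, 0.0]
grip_width: 0.0001
finger_force: 0.0
```

{"api": "jog_arm", "payload": {"moves": [0,4,50,0,0,-0.008,0,0,7,100,0,0,-0.008,0,0,7,134,0,0,-0.008,0,0,7,134,0,0,-0.008,0]}}

```text
clock: 3.12
tcp_pos: [0.4758, 0.0532, 0.0435]
tcp_rot: [-3.14, -0.005, 3.015]
wrist_force: [-0.6, 0.0, 0.5]
grip_width: 0.0003
finger_force: 0.0
```

```bash
python3 - <<'E'
from h import *
p=manip.read_camera("side");save(p,"s1");cv2.imwrite("pics/s1c.png",cv2.resize(p["pixels"][130:330,240:500,::-1],(780,600)))
s=manip.sense();print(s["tcp_pos"],s["tcp_rot"],s["joint_pos"],s["wrist_force"])
E
```

```text
[0.47715227 0.05331592 0.04505652] [-3.14115782e+00 -1.39016679e-03  3.01480697e+00] [-0.18872688  0.66750742  0.04743024  2.0907849  -0.07787009  0.38636225
  1.36473832] [0.4307531  0.17030853 0.14743743]
```

View pics/s1c.png

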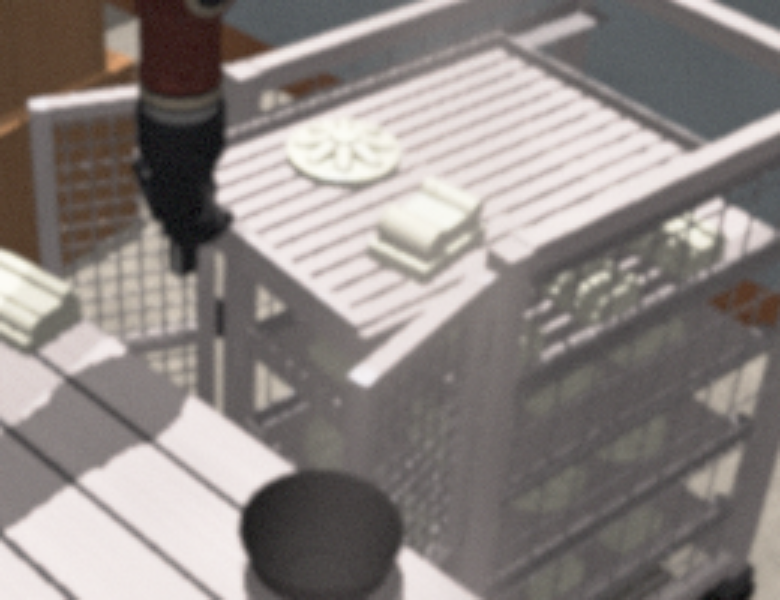

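{"api": "jog_arm", "payload": {"moves": [-7,0,0,0,0,0,0,-14,0,0,0,0,0,0,-20,0,0,0,0,0,0,-24,0,0,0,0,0,0,-27,0,0,0,0,0,0,-30,0,0,0,0,0,0,-32,0,0,0,0,0,0,-34,0,0,0,0,0,0,-36,0,0,0,0,0,0,-38,0,0,0,0,0,0,-40,0,0,0,0,0,0,-42,0,0,0,0,0,0]}}

```text
clock: 4.68
tcp_pos: [0.5191, 0.048, 0.0453]
tcp_rot: [-3.142, -0.0, 3.015]
wrist_force: [-0.7, 0.3, -0.1]
grip_width: -0.0001
finger_force: 0.0
```

{"api": "jog_arm", "payload": {"moves": [-2,0,0,0,0,0,0,-4,0,0,0,0,0,0,-6,0,0,0,0,0,0,-8,0,0,0,0,0,0,-10,0,0,0,0,0,0,-12,0,0,0,0,0,0,-14,0,0,0,0,0,0,-16,0,0,0,0,0,0,-18,0,0,0,0,0,0,-20,0,0,0,0,0,0,-22,0,0,0,0,0,0,-24,0,0,0,0,0,0]}}

```text
clock: 6.18
tcp_pos: [0.5427, 0.0449, 0.0452]
tcp_rot: [-3.141, -0.0, 3.015]
wrist_force: [-2.3, 0.3, -0.8]
grip_width: 0.0
finger_force: 1.0
```

{"api": "jog_arm", "payload": {"moves": [-2,0,0,0,0,0,0,-5,0,0,0,0,0,0,-8,0,0,0,0,0,0,-12,0,0,0,0,0,0,-16,0,0,0,0,0,0,-20,0,0,0,0,0,0,-24,0,0,0,0,0,0,-28,0,0,0,0,0,0,-32,0,0,0,0,0,0,-36,0,0,0,0,0,0,-39,0,0,0,0,0,0,-41,0,0,0,0,0,0]}}

```text
clock: 7.68
tcp_pos: [0.5839, 0.0398, 0.0455]
tcp_rot: [3.142, 0.001, 3.015]
wrist_force: [-1.9, -1.7, -0.2]
grip_width: -0.0001
finger_force: 1.1
```

{"api": "jog_arm", "payload": {"moves": [-2,0,0,0,0,0,0,-5,0,0,0,0,0,0,-8,0,0,0,0,0,0,-12,0,0,0,0,0,0,-16,0,0,0,0,0,0,-20,0,0,0,0,0,0,-24,0,0,0,0,0,0,-28,0,0,0,0,0,0,-32,0,0,0,0,0,0,-36,0,0,0,0,0,0,-39,0,0,0,0,0,0,-41,0,0,0,0,0,0]}}

```text
clock: 9.18
tcp_pos: [0.6243, 0.0347, 0.0453]
tcp_rot: [3.142, 0.0, 3.015]
wrist_force: [-1.6, -0.7, 1.5]
grip_width: 0.0002
finger_force: 1.1
```

{"api": "jog_arm", "payload": {"moves": [-2,0,0,0,0,0,0,-4,0,0,0,0,0,0,-7,0,0,0,0,0,0,-10,0,0,0,0,0,0,-13,0,0,0,0,0,0,-16,0,0,0,0,0,0,-18,0,0,0,0,0,0,-20,0,0,0,0,0,0,-22,0,0,0,0,0,0,-24,0,0,0,0,0,0,-25.5,0,0,0,0,0,0,-27,0,0,0,0,0,0]}}

```text
clock: 10.68
tcp_pos: [0.6509, 0.0312, 0.0453]
tcp_rot: [-3.141, -0.0, 3.015]
wrist_force: [-1.8, -1.4, 1.4]
grip_width: -0.0001
finger_force: 1.0
```

{"api": "jog_arm", "payload": {"moves": [-1,0,0,0,0,0,0,-2,0,0,0,0,0,0,-3,0,0,0,0,0,0,-4,0,0,0,0,0,0,-5,0,0,0,0,0,0,-6,0,0,0,0,0,0]}}

```text
clock: 11.42
tcp_pos: [0.6569, 0.0305, 0.0453]
tcp_rot: [-3.141, -0.0, 3.015]
wrist_force: [-2.4, -1.6, 1.7]
grip_width: 0.0001
finger_force: 1.0
```

{"api": "jog_arm", "payload": {"moves": [-1,0,0,0,0,0,0,-2,0,0,0,0,0,0,-3,0,0,0,0,0,0,-4,0,0,0,0,0,0,-4,0,0,0,0,0,0]}}

```text
clock: 12.05
tcp_pos: [0.661, 0.0301, 0.0453]
tcp_rot: [3.141, 0.0, 3.015]
wrist_force: [-1.8, -1.1, 0.3]
grip_width: -0.0001
finger_force: 0.7
```

{"api": "jog_arm", "payload": {"moves": [-1,0,0,0,0,0,0,-2,0,0,0,0,0,0,-3,0,0,0,0,0,0]}}

```text
clock: 12.42
tcp_pos: [0.6611, 0.0301, 0.0453]
tcp_rot: [-3.141, -0.007, 3.015]
wrist_force: [-8.4, -0.3, 6.8]
grip_width: 0.0001
finger_force: 4.3
```

{"api": "jog_arm", "payload": {"moves": [-1,0,0,0,0,0,0,-2,0,0,0,0,0,0,-3,0,0,0,0,0,0]}}

```text
clock: 12.8
tcp_pos: [0.6611, 0.0301, 0.0453]
tcp_rot: [-3.141, -0.014, 3.015]
wrist_force: [-13.9, -0.2, 12.2]
grip_width: -0.0
finger_force: 7.1
```

{"api": "jog_arm", "payload": {"moves": [6,0,0,0,0,0,0,25,0,0,0,0,0,0,60,0,-5,0,0,0,0,80,0,-50,0,0,0,0,100,20,-100,0,0,0,0,115,65,-115,0,0,0,0,130,120,-115,0,0,0,0,140,178,-115,0,0,0,0,147,235,-115,0,0,0,0,152,285,-115,0,0,0,0,152,301,-100,0,0,0,0,152,301,-80,0,0,0,0]}}

```text
clock: 14.3
tcp_pos: [0.5547, 0.35, 0.1249]
tcp_rot: [3.138, 0.003, 3.018]
wrist_force: [0.1, -0.8, -0.3]
grip_width: -0.0001
finger_force: 0.0
```

```bash
python3 - <<'E'
from h import *
ps=np.array([np.cos(-.1316),np.sin(-.1316)]);ey=np.array([-ps[1],ps[0]]);o=np.array([.666,.0254])
s=manip.sense();d=s["tcp_pos"][:2]-o;print("trolley",d@ps,d@ey,s["tcp_pos"],s["tcp_rot"])
p=manip.read_camera("top");w=world(p)
r=manip.trace(p,"tray")
q=w[r[0]["pixels"]];q=q[(q[:,2]>.045)&(q[:,2]<.065)];t=(q[:,:2]-o)@ps;print("tray front",r[0]["conf"],np.percentile(t,[2,10,25,50]))
q=w.reshape(-1,3);t=(q[:,:2]-o)@np.stack([ps,ey],1);m=(q[:,2]>.046)&(q[:,2]<.062)&(abs(t[:,1])<.16)&(abs(t[:,0])<.04);print("wall",m.sum(),np.percentile(t[m,0],[2,10,50,90]))
cv2.imwrite("pics/t2c.png",cv2.resize(p["pixels"][0:300,180:580,::-1],(800,600)))
E
```

```text
trolley -0.15293519602544883 0.3071587050059865 [0.55469271 0.349971   0.12494665] [3.13803856e+00 2.87460130e-03 3.01808178e+00]
tray front 0.64 [0.00418391 0.00477702 0.00632137 0.01034746]
wall 494 [0.00417711 0.00474287 0.00956004 0.01523883]
```

View pics/t2c.png

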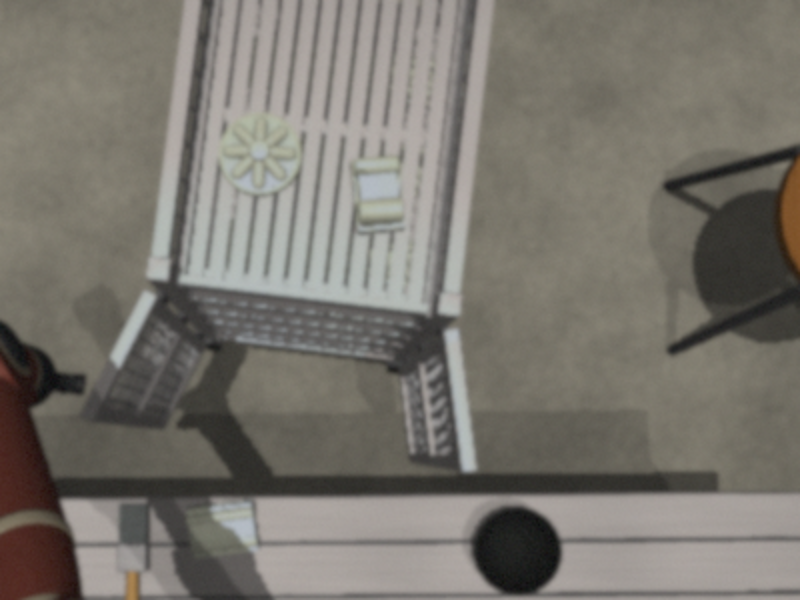

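```bash
cat > arc.py <<'E'
import numpy as np,sys
# side, r, thetas
def P(s,th,r,ex=0):
    d=np.array([-np.sin(th),-s*np.cos(th)]);n=np.array([-np.cos(th),s*np.sin(th)])
    h=11*abs(n[0])+14.5*abs(n[1])
    return np.array([-12,s*200])+r*d+(10+h+ex)*n
def show(s,start,ths,r=160,ex=0):
    for th in ths:
        q=P(s,th,r,ex)-start; print(round(th,3),[int(round(-q[0])),int(round(q[1]))])
E
python3 - <<'E'
from arc import *
st=np.array([-152.9,307.2])
show(1,st,[1.918],ex=6)
show(1,st,np.arange(1.918,-.01,-.06))
E
```

```text
1.918 [-2, -21]
1.918 [0, -27]
1.858 [5, -36]
1.798 [9, -45]
1.738 [13, -55]
1.678 [15, -65]
1.618 [18, -75]
1.558 [19, -85]
1.498 [21, -94]
1.438 [21, -103]
1.378 [21, -112]
1.318 [21, -121]
1.258 [20, -131]
1.198 [18, -140]
1.138 [16, -149]
1.078 [13, -158]
1.018 [10, -167]
0.958 [6, -176]
0.898 [2, -185]
0.838 [-3, -193]
0.778 [-9, -202]
0.718 [-15, -209]
0.658 [-21, -217]
0.598 [-28, -224]
0.538 [-36, -231]
0.478 [-44, -237]
0.418 [-52, -243]
0.358 [-61, -248]
0.298 [-70, -253]
0.238 [-80, -257]
0.178 [-90, -261]
0.118 [-100, -263]
0.058 [-110, -266]
-0.002 [-120, -267]
```

{"api": "jog_arm", "payload": {"moves": [0,0,30,0,0,0,0,0,0,55,0,0,0,0,0,0,62,0,0,0,0,0,0,62,0,0,0,0]}}

```text
clock: 14.9
tcp_pos: [0.5548, 0.3466, 0.0637]
tcp_rot: [3.141, 0.001, 3.014]
wrist_force: [0.1, 0.3, -0.2]
grip_width: 0.0
finger_force: 0.0
```

{"api": "jog_arm", "payload": {"moves": [0,-10,0,0,0,0,0,0,-18,0,0,0,0,0,1,-24,0,0,0,0,0,5,-33,0,0,0,0,0,9,-42,0,0,0,0,0,13,-52,0,0,0,0,0,15,-62,0,0,0,0,0,18,-72,0,0,0,0,0,19,-82,0,0,0,0,0,21,-91,0,0,0,0,0,21,-100,0,0,0,0,0,21,-109,0,0,0,0,0]}}

```text
clock: 16.4
tcp_pos: [0.5193, 0.2411, 0.0632]
tcp_rot: [3.142, -0.0, 3.015]
wrist_force: [1.5, 1.3, 0.7]
grip_width: -0.0003
finger_force: 0.9
```

{"api": "jog_arm", "payload": {"moves": [0,-9,0,0,0,0,0,-1,-19,0,0,0,0,0,-3,-28,0,0,0,0,0,-5,-37,0,0,0,0,0,-8,-46,0,0,0,0,0,-11,-55,0,0,0,0,0,-15,-64,0,0,0,0,0,-19,-73,0,0,0,0,0,-24,-81,0,0,0,0,0,-30,-90,0,0,0,0,0,-36,-97,0,0,0,0,0,-42,-105,0,0,0,0,0]}}

```text
clock: 17.9
tcp_pos: [0.5479, 0.1317, 0.0632]
tcp_rot: [-3.142, -0.001, 3.015]
wrist_force: [0.0, 2.4, -0.3]
grip_width: -0.0
finger_force: 0.9
```

{"api": "jog_arm", "payload": {"moves": [-7,-7,0,0,0,0,0,-15,-14,0,0,0,0,0,-23,-20,0,0,0,0,0,-31,-26,0,0,0,0,0,-40,-31,0,0,0,0,0,-49,-36,0,0,0,0,0,-59,-40,0,0,0,0,0,-69,-44,0,0,0,0,0,-77,-46,0,0,0,0,0,-83,-47,0,0,0,0,0,-87,-48,0,0,0,0,0,-90,-48,0,0,0,0,0]}}

```text
clock: 19.4
tcp_pos: [0.6309, 0.0725, 0.0632]
tcp_rot: [-3.141, -0.001, 3.015]
wrist_force: [-1.2, -0.1, 0.3]
grip_width: 0.0004
finger_force: 0.8
```

{"api": "jog_arm", "payload": {"moves": [-2,0,0,0,0,0,0,-4,0,0,0,0,0,0,-6,0,0,0,0,0,0,-8,0,0,0,0,0,0,-9.5,0,0,0,0,0,0,-11,0,0,0,0,0,0,-12.5,0,0,0,0,0,0]}}

```text
clock: 20.27
tcp_pos: [0.6403, 0.0718, 0.0633]
tcp_rot: [-3.141, -0.008, 3.015]
wrist_force: [-10.1, -1.0, 7.2]
grip_width: -0.0001
finger_force: 4.8
```

{"api": "jog_arm", "payload": {"moves": [6,0,0,0,0,0,0,30,0,0,0,0,0,0,65,0,-10,0,0,0,0,85,-10,-60,0,0,0,0,105,-45,-95,0,0,0,0,115,-95,-100,0,0,0,0,120,-150,-100,0,0,0,0,125,-205,-100,0,0,0,0,125,-260,-100,0,0,0,0,125,-308,-100,0,0,0,0,125,-333,-95,0,0,0,0,125,-333,-80,0,0,0,0]}}

```text
clock: 21.78
tcp_pos: [0.4784, -0.246, 0.1439]
tcp_rot: [-3.139, 0.005, 3.01]
wrist_force: [0.5, 0.5, 0.2]
grip_width: -0.0003
finger_force: 0.0
```

{"api": "jog_arm", "payload": {"moves": [0,0,0,0,0,0,0]}}

```text
clock: 21.9
tcp_pos: [0.4773, -0.2406, 0.1419]
tcp_rot: [3.139, -0.002, 3.017]
wrist_force: [-0.6, 1.2, 0.7]
grip_width: 0.0003
finger_force: 0.0
```

```bash
python3 - <<'E'
from h import *
from arc import *
ps=np.array([np.cos(-.1316),np.sin(-.1316)]);ey=np.array([-ps[1],ps[0]]);o=np.array([.666,.0254])
s=manip.sense();d=s["tcp_pos"][:2]-o;st=np.array([d@ps,d@ey])*1000;print("trolley",st,s["tcp_pos"],s["tcp_rot"],s["joint_pos"])
p=manip.read_camera("top")
cv2.imwrite("pics/t3c.png",cv2.resize(p["pixels"][0:300,180:580,::-1],(800,600)))
show(-1,st,np.arange(1.819,-.01,-.06))
E
```

```text
trolley [-152.1314674  -288.43530141] [ 0.47733536 -0.2405785   0.14191109] [ 3.13923023e+00 -2.02709067e-03  3.01739154e+00] [ 0.41849809  0.55950431  0.01260643  1.8714965  -0.01273918  0.71331075
  1.88542869]
1.819 [8, 23]
1.759 [12, 33]
1.699 [15, 42]
1.639 [18, 52]
1.579 [20, 63]
1.519 [21, 72]
1.459 [22, 81]
1.399 [22, 90]
1.339 [22, 99]
1.279 [21, 109]
1.219 [20, 118]
1.159 [18, 127]
1.099 [15, 136]
1.039 [12, 145]
0.979 [8, 154]
0.919 [4, 163]
0.859 [-1, 172]
0.799 [-6, 180]
0.739 [-12, 188]
0.679 [-18, 196]
0.619 [-25, 203]
0.559 [-32, 210]
0.499 [-40, 216]
0.439 [-48, 222]
0.379 [-57, 228]
0.319 [-66, 233]
0.259 [-76, 237]
0.199 [-85, 241]
0.139 [-95, 244]
0.079 [-105, 246]
0.019 [-116, 248]
```

View pics/t3c.png

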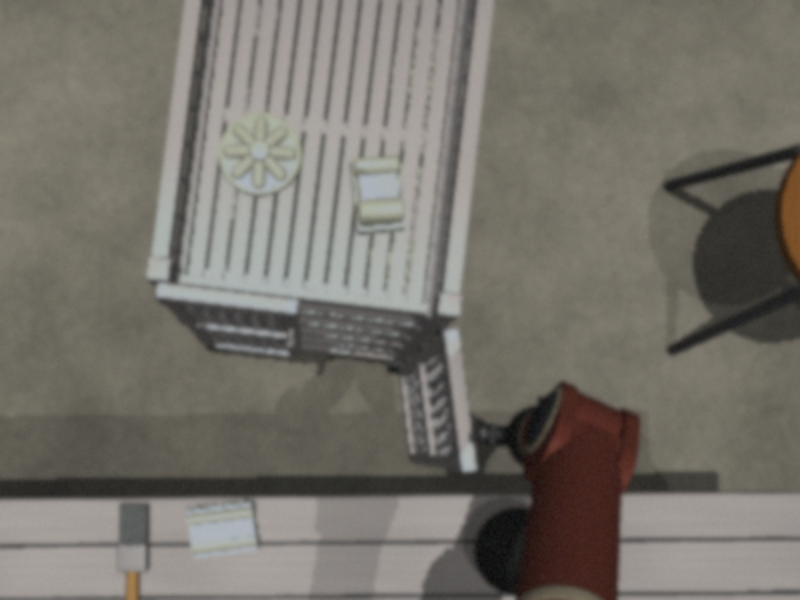

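Left gate shut (tube from (160,290) to (298,305)), castings unmoved; the fingertip at (485,432) is just outside the right gate. Descending, then sweeping it shut.

{"api": "jog_arm", "payload": {"moves": [0,0,30,0,0,0,0,0,0,60,0,0,0,0,0,0,79,0,0,0,0,3,8,79,0,0,0,0,6,16,79,0,0,0,0,8,23,79,0,0,0,0,12,33,79,0,0,0,0,15,42,79,0,0,0,0,18,52,79,0,0,0,0,20,63,79,0,0,0,0,21,72,79,0,0,0,0,22,81,79,0,0,0,0]}}

```text
clock: 23.45
tcp_pos: [0.4657, -0.1594, 0.0642]
tcp_rot: [-3.141, -0.0, 3.015]
wrist_force: [0.2, -2.3, 0.4]
grip_width: 0.0004
finger_force: 0.9
```

{"api": "jog_arm", "payload": {"moves": [0,10,0,0,0,0,0,0,19,0,0,0,0,0,-1,29,0,0,0,0,0,-2,38,0,0,0,0,0,-4,47,0,0,0,0,0,-7,56,0,0,0,0,0,-10,65,0,0,0,0,0,-14,74,0,0,0,0,0,-18,83,0,0,0,0,0,-23,92,0,0,0,0,0,-28,100,0,0,0,0,0,-34,108,0,0,0,0,0]}}

```text
clock: 24.95
tcp_pos: [0.5132, -0.0566, 0.0642]
tcp_rot: [-3.141, -0.001, 3.015]
wrist_force: [-0.1, -1.7, -0.1]
grip_width: -0.0
finger_force: 0.9
```

{"api": "jog_arm", "payload": {"moves": [-6,8,0,0,0,0,0,-13,15,0,0,0,0,0,-20,22,0,0,0,0,0,-28,28,0,0,0,0,0,-36,34,0,0,0,0,0,-45,40,0,0,0,0,0,-54,45,0,0,0,0,0,-64,49,0,0,0,0,0,-73,53,0,0,0,0,0,-81,55,0,0,0,0,0,-88,57,0,0,0,0,0,-92,58,0,0,0,0,0]}}

```text
clock: 26.45
tcp_pos: [0.6121, -0.011, 0.0643]
tcp_rot: [3.142, 0.0, 3.015]
wrist_force: [-2.4, -1.2, -0.2]
grip_width: -0.0003
finger_force: 0.8
```

{"api": "jog_arm", "payload": {"moves": [-3,0,0,0,0,0,0,-6,0,0,0,0,0,0,-9,0,0,0,0,0,0,-11,0,0,0,0,0,0,-13,0,0,0,0,0,0,-15,0,0,0,0,0,0,-16.5,0,0,0,0,0,0,-18,0,0,0,0,0,0,-19.5,0,0,0,0,0,0]}}

```text
clock: 27.58
tcp_pos: [0.629, -0.0134, 0.0643]
tcp_rot: [-3.141, -0.005, 3.015]
wrist_force: [-7.5, 2.2, 5.7]
grip_width: -0.0001
finger_force: 3.9
```

{"api": "jog_arm", "payload": {"moves": [-1,0,0,0,0,0,0]}}

```text
clock: 27.7
tcp_pos: [0.629, -0.0134, 0.0643]
tcp_rot: [-3.141, -0.007, 3.015]
wrist_force: [-9.1, 2.6, 7.1]
grip_width: 0.0001
finger_force: 4.5
```

{"api": "jog_arm", "payload": {"moves": [5,0,0,0,0,0,0,25,0,0,0,0,0,0,65,0,-15,0,0,0,0,100,0,-60,0,0,0,0,130,0,-115,0,0,0,0,140,0,-160,0,0,0,0,150,0,-190,0,0,0,0,150,0,-190,0,0,0,0,150,0,-190,0,0,0,0]}}

```text
clock: 28.82
tcp_pos: [0.4835, 0.0047, 0.2539]
tcp_rot: [-3.141, 0.001, 3.014]
wrist_force: [1.0, -0.3, -0.9]
grip_width: -0.0
finger_force: 0.0
```

```bash
python3 - <<'E'
from h import *
ps=np.array([np.cos(-.1316),np.sin(-.1316)]);ey=np.array([-ps[1],ps[0]]);o=np.array([.666,.0254])
p=manip.read_camera("top");w=world(p).reshape(-1,3);t=(w[:,:2]-o)@np.stack([ps,ey],1)
for z0,z1,nm in((.078,.09,"gate"),(.046,.062,"wall")):
    for a,b in((.15,.19),(.02,.06),(-.06,-.02),(-.19,-.15)):
        m=(w[:,2]>z0)&(w[:,2]<z1)&(t[:,1]>a)&(t[:,1]<b)&(abs(t[:,0])<.05)
        if m.sum()>5:print(nm,a,m.sum(),np.round(np.percentile(t[m,0],[5,50,95]),4))
q=manip.read_camera("side")
cv2.imwrite("pics/t4.png",np.hstack([cv2.resize(x["pixels"][a:a+300,b:b+260,::-1],(400,462)) for x,a,b in((p,0,200),(q,100,240))]))
s=manip.sense();print(s["tcp_pos"],s["wrist_force"],s["clock"])
E
```

```text
gate 0.15 134 [-0.0206 -0.0085  0.0296]
gate 0.02 103 [-0.0214 -0.0126 -0.003 ]
gate -0.06 110 [-0.0209 -0.0118 -0.0025]
gate -0.19 135 [-0.0211 -0.0079  0.0407]
wall 0.15 49 [-0.0212  0.0095  0.023 ]
wall 0.02 64 [0.0043 0.0097 0.0159]
wall -0.06 60 [0.0045 0.0089 0.0163]
wall -0.19 43 [-0.0212  0.0102  0.0258]
[0.48306923 0.00488312 0.25308669] [-0.646862    0.27286798 -0.37675327] 28.925
```

View pics/t4.png

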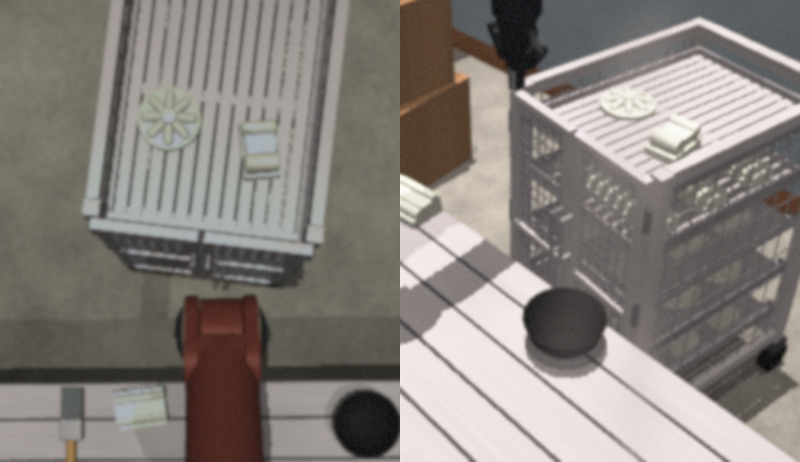

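Both gates are shut in line across the front (top view, (90,220) to (320,250)). The tray is home, the castings and bench items are in place, and the arm is clear.

```bash
python3 -c "
from workcell import manip
print(manip.job_done())"
```

```text
the job is handed in; nothing more can be done
None
```

The top tray is pushed fully home against its stop, both mesh gates were then pushed fully shut, the castings and bench items look unmoved in the final pictures, the arm stands clear of the trolley, and the job was handed in at about 29 s.

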